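# Tip the counters into the tub and clamp the stand's leg at its mark

### The job

Pull the tipping stand's sliding leg out by its blue handle, with the red cam lever still open, until the yellow pointer stands at the red mark, so that the tray tips and all four wooden discs slide into the clear tub. Holding the leg there, pinch the cam lever shut against the handle and finish while still holding leg and lever: do not let go. Leave the pegboard, the peg box and the yellow ball alone.

Things in the scene. Friction and masses are not known exactly. Their poses are not given: they have to be found in the camera images.
- stand: Tipping stand: plywood board 355 x 150 x 12 mm fixed to the table. Origin on the table under the tray's hinge. +x runs along the board from the tub end to the pull handle (the leg is pulled out along +x); z up; +y left when looking along +x. Board spans x -10 to 345 mm.
- leg: Sliding leg with blue pull handle; axes as the stand's; slides along +x only, 0 to 76 mm, starts fully in. Drawn back in with 3 to 8 N unless held; the cam does not replace the hand. Origin on the table plane, mid-handle. Handle: upright post x -28 to 24, y -8 to 8, z 22 to 66 mm; crossbar at its outer end x 24 to 36, y -50 to 50, z 26 to 62 mm. Open fingers beside the post can pull on the crossbar.
- tray_lip (a point): Middle of the open lip of the white tray (190 x 114 mm, rim 27 mm high), hinged on the stand at x 0, underside 85 mm above the table; level at the start, x -30 (lip, over the tub) to 160 mm. A strut joins it to the leg: pulling the leg lifts its +x end (32 degrees at 42 mm of pull, 41 at 68 mm) and the discs slide off over the lip.
- grip (a point): Point on the handle, on the leg, at its x 10, y 4, z 45 mm: middle of the 24 mm wide pinch of post plus shut cam lever (y -8 to 16 mm), 14 mm in from the crossbar's inner face. Axes as the stand's: pinch along y, from above.
- cam_lever (a joint): Red cam lever on the +y side of the post, carried by the leg: plate 46 mm long, 8 thick, z 31 to 65 mm, upright pivot at x -22, y 12 mm of the leg's frame. Rad: 0 shut, flat along the post; 0.45 fully open, free end (near the crossbar) out to y 36 mm. Starts open; a spring (2 N at the free end) reopens it unless held shut. Shut by pinching it against the post.
- lever_tip (a point): Free end of the cam lever, half-way up, middle of its thickness.
- pointer (a point): Tip of the yellow pointer at the crossbar's -y end, riding with the leg along the scale on the board; axes as the stand's.
- mark (a point): Red length mark, a clip that stays put on the scale along the -y edge of the board, 16 mm high at most above the board; axes as the stand's. The leg is at the mark when pointer and mark have the same x in the stand's frame. It stands 42 to 68 mm beyond the pointer's start.
- tub: Clear open plastic tub, 150 x 135 x 58 mm, walls 3 mm, loose on the table under the tray's lip; origin under its centre, x along the stand's x.
- piece0_center (a point): Chunky wooden disc 1 of 4 lying on the tray, 30 mm across, 20 mm thick; its centre.
- piece1_center (a point): Chunky wooden disc 2 of 4 lying on the tray, 30 mm across, 20 mm thick; its centre.
- piece2_center (a point): Chunky wooden disc 3 of 4 lying on the tray, 30 mm across, 20 mm thick; its centre.
- piece3_center (a point): Chunky wooden disc 4 of 4 lying on the tray, 30 mm across, 20 mm thick; its centre.
- pegboard: round wooden pegboard, 110 mm across, 30 mm high, with pegs up to 54 mm; bystander, leave alone; origin under its centre
- pegbox: small clear open box of dowel pegs, 100 x 75 x 50 mm; bystander, leave alone; origin under its centre
- ball: yellow exercise ball, 90 mm across, fixed on a black foot, 98 mm high in all; bystander, leave alone; origin under its centre
Mind the look-alikes: they are no part of the job. Leave any turquoise look-alike of the part that bears piece3_center alone.

How it is judged:
By the outcome, as a careful person would: the job done as asked, in the order asked, and still so for the second after the job is handed in, while the arm keeps its last pose, push and grip.
It also fails if it takes over 35 s, if anything falls off the work surface, if the arm or the gripper's body presses on something with over 40 N, if the wrist force passes 120 N, or if a joint passes its speed limit or range.

### The arm

A 6-joint arm with a two-finger parallel gripper is mounted at the origin on the work surface. World frame = base frame: x ahead of the robot, y to its left, z up, the work surface at z = 0. Lengths are in m, angles in rad, forces in N, time in s.
With the tool pointing down it reaches from about 0.325 to 0.925 m from the base axis. Payload 3.1 kg.
Tool frame: the origin (TCP) lies at the very end of the fingers, on their centre line; the grasp point (between the pads) lies 19 mm behind it; z points along the fingers, y is the direction in which the jaws open and shut (so a half turn about z gives the same grasp; the last joint's range is limited). The gripper opens to 85 mm and grips with 20 to 120 N. Pads are 22 mm wide; open, the fingers measure 114 mm over their backs; the gripper's body (76 mm by 85 mm) begins 54 mm behind the grasp point. The pads swing forward as they close: fully open they stand 13 mm farther back than shut.
Start: joints at [-1.4, 0.217, 1.613, -0, 1.311, -0.112], TCP at [0.174, -0.6, 0.231] pointing down, gripper open.
Joint ranges: [-2.75, 2.75], [-0.78, 2.1], [0.31, 2.55], [-1.13, 4.27], [0.13, 2.63], [-2.58, 2.58]. Speed limits (rad/s): [2.79, 2.79, 3.14, 3.14, 3.14, 3.14].

### API

Orientations are given as a rotation vector (axis times angle).
In Python, from rig import ctrl, imaging gives the robot as it stands.
- The arm moves only by the tool carry_out, never from a script. Its argument "motion" is a list of rows, each a list of 5 numbers: the shift along the tool's x, y, z in mm, then the turn about the tool's z in rad, then the opening, from 0 (shut) to 1 (fully open). In form: [[x, y, z, twist, fingers], ...]. A call has 1 to 5 rows; each row shifts and turns the commanded pose from where the row before left it, along the tool's axes as they then stand; what a row does not reach is not made up. A row lasts 1/8 s, in which the tool goes at most 62.5 mm and 10.7 degrees, less where a joint would pass 70% of its speed; a pose out of reach is approached as far as the arm can. A call is refused whole if a number of a shift passes 62.5 or a number of a turn 0.188, either way. A call with a gripper value outside its range is refused whole. The fingers move at their own pace and stop on an object; "force" is the grip in N (left out, the last holds). Time passes only in rows, so rows that do not move let the fingers close. It gives the time, the measured TCP pose, the force and the opening at its end, in the units of the state.
- ctrl.read_state(): the state, without advancing time (a new reading comes with each control period).
- imaging.snapshot(name): name is "side" or "top" or "wrist"; returns (picture, depth): 400x640x3 uint8, blue, green, red; 400x640 float32, m along the optical axis (not along the pixel's ray), 0 where there is no reading.
- imaging.camera_params(name): a dict with "camera_matrix" (3x3 intrinsics, pixels), "origin" and "attitude" of the camera in the world. Camera axes: x right, y down, z forward; pixel columns grow to the right and rows downward; lengths in m; the calibration is good to about 2 mm. A picture is of the moment at which its call begins: read the wrist's pose just before it. camera_params takes no time and is no camera call; for the wrist camera it gives the pose at the moment of the call.
- ctrl.finish_job(): hands the job in, once; it reports no verdict.
Trained networks look in the newest picture that a camera, given by its name, has taken for a name from the list of things; names that differ only in an ending like _2 or _b are one class to them, and where a whole thing is asked for, a point or a joint stands for the part that bears it (a point fixed in the world has none). Each returns a list of dicts, best first, with "conf" (0 to 1); they miss things now and then, are a little off and sometimes report something else, mostly with a low value. They report only what shows in the picture. A call takes as long as a camera call. They do not tell look-alikes from the thing itself.
- imaging.spot_in(camera, query): "xyz" ([x, y, z] in m, in world coordinates, good to about 4 mm: the middle of the surface that is visible of it).
- imaging.regions_of(camera, query): "mask" (400x640 bool, what is visible of it).
- imaging.spot_point(camera, query): "xyz" ([x, y, z] in m, in world coordinates, good to about 4 mm: a listed point, or the origin of a listed thing).
The state is a dict: "clock": time; "qpos": joint angles; "qvel": joint speeds; "joint_torque": joint torques, N m; "ee_pos": TCP position; "tool_rot": TCP orientation; "ft_force": force on the tool from outside, world axes, zero at the start; "wrist_torque": the same for the moment, N m; "grip_width": finger opening in m.
Only numpy, scipy, OpenCV 4.12 (cv2) and the standard library are available. Lean on these libraries where they do the work, as an engineer would, in place of code of your own. Each camera call takes 0.05 s, during which the arm holds its last target. There are 200 camera calls.

## Working session

There is one attempt and no reset: what is moved stays moved. The work goes in short steps, Python scripts to look and compute and a tool call to move; the robot and the scene stay as the last step left them, time stands still between calls to the robot, and variables do not carry over. Pictures are saved under pics/ and viewed, about 8 in all and at most 12, crops included, and the job is handed in when it is done.

Besides the shell and the picture viewer there is one more tool, called after "Request:" by a JSON object that holds its "method" and its "body". carry_out: Moves the arm, as the interface text tells. Its arguments: {"type":"object","properties":{"motion":{"type":"array","items":{"type":"array","items":{"type":"number"}}},"force":{"type":"number"}},"required":["motion"]}

```bash
ls; mkdir -p pics
cat > h.py <<'E'
import numpy as np, cv2
from rig import ctrl, imaging
from scipy.spatial.transform import Rotation as R
def px(cam,p):
    c=imaging.camera_params(cam);K=np.array(c["camera_matrix"]);A=np.array(c["attitude"])
    if A.shape!=(3,3): A=R.from_rotvec(A).as_matrix()
    q=A.T@(np.array(p)-np.array(c["origin"]));u=K@q;return u[:2]/u[2]
def world(cam,u,v,d):
    c=imaging.camera_params(cam);K=np.array(c["camera_matrix"]);A=np.array(c["attitude"])
    if A.shape!=(3,3): A=R.from_rotvec(A).as_matrix()
    return np.array(c["origin"])+A@(np.linalg.inv(K)@np.array([u*d,v*d,d]))
E
python3 - <<'E'
from h import *
np.set_printoptions(precision=4,suppress=True)
print(ctrl.read_state())
for cam in ["top","side"]:
    c=imaging.camera_params(cam);print(c)
    im,d=imaging.snapshot(cam);cv2.imwrite(f"pics/{cam}0.png",im)
    for q in ["stand","leg","grip","lever_tip","pointer","mark","tray_lip","tub","piece0_center","piece3_center","ball","pegboard","pegbox"]:
        print(cam,q,[(np.round(r["xyz"],4).tolist(),round(r["conf"],2),px(cam,r["xyz"]).round().tolist()) for r in imaging.spot_point(cam,q)])
E
```

```text
pics
{'clock': 0.0, 'qpos': array([-1.4002,  0.2178,  1.615 , -0.    ,  1.3113, -0.1122]), 'qvel': array([-0.0001, -0.0016,  0.0003, -0.0015,  0.0006,  0.0002]), 'joint_torque': array([ -0.    , -39.6847, -30.3852,  -0.0004,   0.0097,  -0.    ]), 'ee_pos': array([ 0.1743, -0.5994,  0.2299]), 'tool_rot': array([-3.1078, -0.4424,  0.0001]), 'ft_force': array([-0.7761,  0.6041,  0.9449]), 'wrist_torque': array([-0.0144,  0.0158, -0.0358]), 'grip_width': 0.08563944951159431}
{'camera_matrix': array([[397.2373,   0.    , 313.413 ],
       [  0.    , 397.2373, 198.6394],
       [  0.    ,   0.    ,   1.    ]]), 'origin': array([ 0.4329, -0.0524,  1.1843]), 'attitude': array([-2.1735,  2.1284, -0.1533])}
top stand [([0.5337, 0.1335, 0.0], 0.93, [250.0, 219.0])]
top leg [([0.5162, 0.0507, 0.0984], 0.7, [274.0, 223.0]), ([0.5628, -0.0694, 0.0008], 0.69, [318.0, 210.0])]
top grip [([0.567, -0.0856, 0.0492], 0.55, [324.0, 207.0])]
top lever_tip [([0.5938, -0.0872, 0.0492], 0.62, [325.0, 198.0]), ([0.5184, 0.2273, 0.0017], 0.5, [218.0, 223.0])]
top pointer [([0.5078, -0.1078, 0.0131], 0.67, [331
[... 1280 characters left out ...]
5, 0.015], 0.9, [350.0, 204.0])]
side mark [([0.5117, -0.1731, 0.0189], 0.6, [349.0, 186.0]), ([0.5677, 0.095, 0.1017], 0.27, [316.0, 245.0])]
side tray_lip [([0.5317, 0.165, 0.0864], 0.75, [327.0, 278.0])]
side tub [([0.5175, 0.2295, 0.0021], 0.65, [328.0, 323.0])]
side piece0_center [([0.5206, 0.0934, 0.0955], 0.54, [336.0, 249.0])]
side piece3_center [([0.6445, 0.1986, 0.0104], 0.51, [275.0, 300.0]), ([0.5711, 0.0556, 0.1014], 0.47, [317.0, 231.0])]
side ball [([0.7919, 0.1117, -0.0016], 0.93, [225.0, 262.0])]
side pegboard [([0.4924, -0.4147, 0.0004], 0.84, [362.0, 137.0])]
side pegbox [([0.6767, -0.4255, -0.0033], 0.67, [307.0, 130.0]), ([0.5054, -0.1113, 0.0148], 0.54, [349.0, 204.0])]
```

Run:
```python
import cv2
a=cv2.imread("pics/top0.png")[100:300,170:480]
cv2.imwrite("pics/top0c.png",cv2.resize(a,None,fx=2.5,fy=2.5,interpolation=cv2.INTER_CUBIC))
a=cv2.imread("pics/side0.png")[110:360,190:440]
cv2.imwrite("pics/side0c.png",cv2.resize(a,None,fx=2.4,fy=2.4,interpolation=cv2.INTER_CUBIC))
```

```text
(no output)
```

View pics/top0c.png

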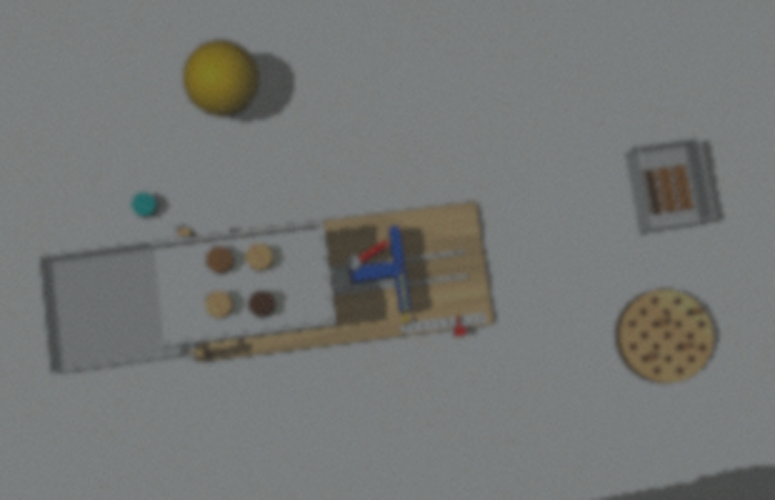

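View pics/side0c.png

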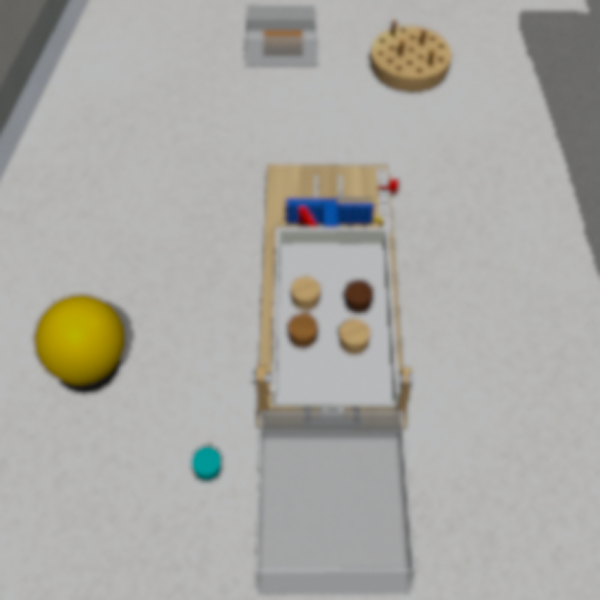

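The top crop shows the stand's handle (blue, crop px 375,270 = image 320,208) and red lever (375,250). The yellow pointer is at about (405,318) and the red clip on the scale at (460,327). Four brown or tan discs lie on the tray.

**Look-alikes:**
- A turquoise disc on the table at top image (228,182) is not part of the job and stays untouched.
- The network's second "leg" hit at (274,223) is really the tray and is rejected.
- I see no second stand, handle or mark.

The choice is the blue handle at top image (324,207), which both cameras agree on. Next I'll work out the move to hover above it.

```bash
cat >> h.py <<'E'
def pose():
    s=ctrl.read_state();return np.array(s["ee_pos"]),R.from_rotvec(s["tool_rot"]).as_matrix(),s
def onplane(cam,u,v,z):
    c=imaging.camera_params(cam);o=np.array(c["origin"]);r=world(cam,u,v,1.0)-o
    return o+r*(z-o[2])/r[2]
E
python3 - <<'E'
from h import *
np.set_printoptions(precision=4,suppress=True)
p,M,s=pose(); print(M)
c=imaging.camera_params("wrist");print("cam in tool",M.T@(c["origin"]-p), M.T@R.from_rotvec(c["attitude"]).as_matrix())
f=lambda u,v:onplane("top",170+u/2.5,100+v/2.5,0.012)
A,B,C=f(478,202),f(494,322),f(325,222)
print(A,B,np.linalg.norm(A-B)); d=A-B;print("y ang",np.degrees(np.arctan2(d[1],d[0]))); d=A-C;print("x ang",np.degrees(np.arctan2(d[1],d[0])))
# rows
tgt=np.array([.565,-.085,.24]);n=15
a=np.radians(8);th0=np.arctan2(M[1,1],M[0,1]);dth=a-th0
Tw=-dth/n;pos=p.copy();Rm=M
for i in range(n):
    st=(tgt-p)/n*1000
    print(np.round([*(Rm.T@st),Tw],2)); Rm=Rm@R.from_rotvec([0,0,Tw]).as_matrix()
E
```

```text
[[ 0.9603  0.279  -0.    ]
 [ 0.279  -0.9603  0.    ]
 [-0.     -0.     -1.    ]]
cam in tool [ 0.0798  0.0002 -0.1422] [[-0.0001 -0.9503 -0.3114]
 [ 1.     -0.0003  0.0005]
 [-0.0006 -0.3114  0.9503]]
[ 0.6538 -0.1971  0.012 ] [ 0.5103 -0.2165  0.012 ] 0.14482861514101786
y ang 7.721763223781476
x ang -81.2229668007381
[ 34.59 -25.71  -0.58  -0.1 ]
[ 36.88 -22.31  -0.58  -0.1 ]
[ 38.83 -18.71  -0.58  -0.1 ]
[ 40.43 -14.93  -0.58  -0.1 ]
[ 41.67 -11.02  -0.58  -0.1 ]
[42.53 -7.01 -0.58 -0.1 ]
[43.   -2.94 -0.58 -0.1 ]
[43.08  1.16 -0.58 -0.1 ]
[42.78  5.25 -0.58 -0.1 ]
[42.09  9.29 -0.58 -0.1 ]
[41.01 13.25 -0.58 -0.1 ]
[39.57 17.09 -0.58 -0.1 ]
[37.77 20.77 -0.58 -0.1 ]
[35.62 24.27 -0.58 -0.1 ]
[33.15 27.54 -0.58 -0.1 ]
```

Request:
{"method": "carry_out", "body": {"motion": [[35, -26, 0, -0.1, 1], [37, -22, 0, -0.1, 1], [39, -19, 0, -0.1, 1], [40, -15, 0, -0.1, 1], [42, -11, 0, -0.1, 1]]}}

```text
clock: 2.02
ee_pos: [0.3041, -0.4256, 0.2315]
tool_rot: [2.902, 1.203, 0.0]
ft_force: [0.7, -0.6, 0.4]
grip_width: 0.0856
```

Request:
{"method": "carry_out", "body": {"motion": [[43, -7, 0, -0.1, 1], [43, -3, 0, -0.1, 1], [43, 1, 0, -0.1, 1], [43, 5, 0, -0.1, 1], [42, 9, 0, -0.1, 1]]}}

```text
clock: 2.65
ee_pos: [0.4282, -0.2488, 0.2316]
tool_rot: [2.514, 1.883, 0.0]
ft_force: [-0.5, 0.1, 0.5]
grip_width: 0.0855
```

Request:
{"method": "carry_out", "body": {"motion": [[41, 13, 0, -0.1, 1], [40, 17, 0, -0.1, 1], [38, 21, 0, -0.1, 1], [36, 24, 0, -0.1, 1], [33, 27, 0, -0.1, 1]]}}

```text
clock: 3.28
ee_pos: [0.5474, -0.0688, 0.2315]
tool_rot: [1.969, 2.447, 0.0]
ft_force: [-0.3, -0.6, 1.1]
grip_width: 0.0854
```

Run:
```python
from h import *
np.set_printoptions(precision=4,suppress=True)
p,M,s=pose();print(p,np.degrees(np.arctan2(M[1,1],M[0,1])),s["ft_force"],s["qpos"],s["clock"])
im,d=imaging.snapshot("wrist");cv2.imwrite("pics/w1.png",im)
for q in ["leg","grip","lever_tip","pointer","mark","stand"]:
    print(q,[(np.round(r["xyz"],4).tolist(),round(r["conf"],2),px("wrist",r["xyz"]).round().tolist()) for r in imaging.spot_point("wrist",q)])
```

```text
[ 0.5474 -0.0688  0.2315] 12.346857950990824 [-0.26   -0.6453  1.0909] [-0.2522  0.0608  1.7879 -0.0001  1.2923 -0.4677] 3.275
leg [([0.562, -0.0741, 0.002], 0.97, [330.0, 180.0])]
grip [([0.5722, -0.0783, 0.0435], 0.92, [341.0, 193.0])]
lever_tip [([0.6001, -0.0862, 0.0476], 0.55, [365.0, 205.0])]
pointer [([0.5064, -0.1122, 0.0183], 0.71, [282.0, 201.0])]
mark [([0.5683, -0.0814, 0.0438], 0.51, [339.0, 193.0]), ([0.5071, -0.1736, 0.0142], 0.45, [275.0, 245.0])]
stand [([0.5175, 0.0467, 0.0997], 0.54, [317.0, 50.0])]
```

View pics/w1.png

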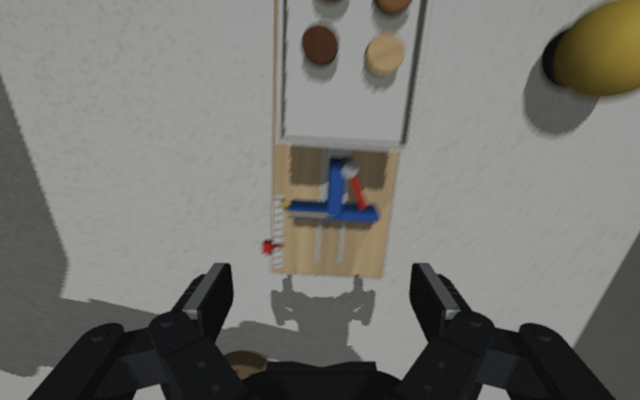

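The wrist view shows the handle post at (337,185) and the crossbar from (287,206) to (378,216). The red lever is open with its tip at (364,207), the pointer is at (287,203) and the red clip at (268,247). The mark fits the picture, and the network's 0.51 hit on the post is false.

Run:
```python
from h import *
np.set_printoptions(precision=4,suppress=True)
im,d=imaging.snapshot("wrist")
hsv=cv2.cvtColor(im,cv2.COLOR_BGR2HSV)
def ang(v):return np.degrees(np.arctan2(v[1],v[0]))
f=lambda u,v,z=.012:onplane("wrist",u,v,z)
a,b=f(272,273),f(382,278);print("board end",a,b,np.linalg.norm(a-b),ang(b-a))
a,b=f(382,278),f(400,150);print("edge",ang(a-b)+90)
# points from depth, world
ys,xs=np.mgrid[0:400,0:640];c=imaging.camera_params("wrist");K=c["camera_matrix"];A=R.from_rotvec(c["attitude"]).as_matrix()
P=np.stack([(xs-K[0,2])/K[0,0]*d,(ys-K[1,2])/K[1,1]*d,d],-1)@A.T+c["origin"]
m=(hsv[...,0]>105)&(hsv[...,0]<130)&(hsv[...,1]>130)&(d>0)&(ys<240)
Q=P[m];Q=Q[(Q[:,2]>.055)&(Q[:,2]<.072)];print(len(Q))
r=cv2.minAreaRect((Q[:,:2]*1000).astype(np.float32));print(r)
yaw=np.radians(8.0-90)
ex=np.array([np.cos(yaw),np.sin(yaw)]);ey=np.array([-ex[1],ex[0]])
bar=Q[(Q[:,:2]@ex)>np.percentile(Q[:,:2]@ex,99)-.012]
vx,vy,_,_=cv2.fitLine((bar[:,:2]*1000).astype(np.float32),cv2.DIST_L2,0,.01,.01).ravel();print("bar ang",np.degrees(np.arctan2(vy,vx)))
print("bar y ext",np.percentile(bar[:,:2]@ey,[1,99]),"all x ext",np.percentile(Q[:,:2]@ex,[.5,99.5]))
post=Q[(Q[:,:2]@ex)<np.percentile(Q[:,:2]@ex,99)-.018];print("post y",np.percentile(post[:,:2]@ey,[1,50,99]))
for g,t in [((.568,-.080),'grip'),((.508,-.1745),'mark'),((.506,-.111),'ptr')]: print(t,np.array(g)@ex,np.array(g)@ey)
for n,k in [("red",((hsv[...,0]<8)|(hsv[...,0]>172))&(hsv[...,1]>150)),("yel",(abs(hsv[...,0].astype(int)-27)<5)&(hsv[...,1]>150))]:
    k=k&(xs>250)&(xs<400)&(ys>140)&(ys<290)&(d>0);q=P[k];print(n,len(q))
    nn,l,st,ce=cv2.connectedComponentsWithStats(k.astype(np.uint8))
    for i in range(1,nn):
        if st[i,4]>5:q=P[l==i];print(st[i],ce[i],q.mean(0),(q[:,:2]@ex).min(),(q[:,:2]@ex).mean(),(q[:,:2]@ex).max())
```

```text
board end [ 0.5102 -0.2162  0.012 ] [ 0.6556 -0.193   0.012 ] 0.1472767320024682 9.072833155892349
edge 8.52640942162617
1422
((562.6141357421875, -76.45953369140625), (96.6858901977539, 62.42302703857422), 8.534788131713867)
bar ang 7.340311
bar y ext [0.4995 0.5939] all x ext [0.1229 0.1849]
post y [0.5383 0.5452 0.5533]
grip 0.1582717668446428 0.5513384149684066
mark 0.2435017132831173 0.4787704728031863
ptr 0.18034134471610744 0.4856274285766673
red 368
[350 177  17  33 235] [358.017  193.3787] [ 0.5859 -0.0722  0.0633] 0.13576301602724053 0.15308350250344038 0.17779504267306348
[263 241  19  13 133] [269.0602 246.8195] [ 0.5012 -0.1733  0.0231] 0.23582758077883667 0.24138764333129925 0.2492246618061752
yel 69
[281 200   8   6  25] [284.44 203.44] [ 0.5106 -0.1106  0.0299] 0.17907117428250116 0.1805985211789748 0.18295246733399473
[288 213  38   4  44] [306.2273 214.4091] [ 0.5374 -0.1068  0.0626] 0.17964508435009757 0.1805095284903519 0.18155721415043602
```

Agreed values: yaw about 8.3°, grip about (0.567, -0.082), pull about 62-64 mm. Next I'll align and descend partway.

Request:
{"method": "carry_out", "body": {"motion": [[-17, 16, 0, 0.07, 1], [0, 0, 40, 0, 1], [0, 0, 40, 0, 1], [0, 0, 30, 0, 1], [0, 0, 0, 0, 0.95]]}}

```text
clock: 4.3
ee_pos: [0.5627, -0.0836, 0.1182]
tool_rot: [-2.056, -2.367, 0.005]
ft_force: [-0.1, 0.4, 0.3]
grip_width: 0.081
```

```bash
cat >> h.py <<'E'
yaw=np.radians(8.3-90);ex=np.array([np.cos(yaw),np.sin(yaw)]);ey=np.array([-ex[1],ex[0]])
def blobs(cam="wrist",box=(0,640,0,400)):
    im,d=imaging.snapshot(cam);hsv=cv2.cvtColor(im,cv2.COLOR_BGR2HSV)
    ys,xs=np.mgrid[0:400,0:640];c=imaging.camera_params(cam);K=c["camera_matrix"];A=R.from_rotvec(c["attitude"]).as_matrix()
    P=np.stack([(xs-K[0,2])/K[0,0]*d,(ys-K[1,2])/K[1,1]*d,d],-1)@A.T+c["origin"]
    h=hsv[...,0].astype(int);s=hsv[...,1]
    out={}
    for n,k in [("red",((h<8)|(h>172))&(s>150)),("yel",(abs(h-27)<5)&(s>150)),("blue",(h>105)&(h<130)&(s>130))]:
        k=k&(d>0)&(xs>=box[0])&(xs<box[1])&(ys>=box[2])&(ys<box[3])
        nn,l,st,ce=cv2.connectedComponentsWithStats(k.astype(np.uint8))
        for i in range(1,nn):
            if st[i,4]>12:
                q=P[l==i];X=q[:,:2]@ex*1000;Y=q[:,:2]@ey*1000
                print(n,"px",ce[i].round(),"n",st[i,4],"X",np.percentile(X,[2,50,98]).round(1),"Y",np.percentile(Y,[2,50,98]).round(1),"z",np.percentile(q[:,2]*1000,[5,95]).round(1))
    return im,d,P
E
python3 - <<'E'
from h import *
np.set_printoptions(precision=4,suppress=True)
p,M,s=pose();print(p,np.degrees(np.arctan2(M[1,1],M[0,1])),s["ft_force"],s["grip_width"],"tool X,Y",p[:2]@ex*1000,p[:2]@ey*1000)
im,d,P=blobs();cv2.imwrite("pics/w2.png",im)
g=imaging.spot_point("wrist","grip")
for r in g:print(r["xyz"],r["conf"],np.array(r["xyz"][:2])@ex,np.array(r["xyz"][:2])@ey)
E
```

```text
[ 0.5627 -0.0836  0.1182] 8.031616325064729 [-0.1063  0.3933  0.3085] 0.08097684451731374 tool X,Y 163.981748556908 544.7841994182814
red px [358. 214.] n 580 X [141.1 156.4 172.9] Y [563.1 572.1 581.5] z [50.8 67.9]
red px [244. 291.] n 196 X [172.6 245.  251.4] Y [471.  475.6 505.9] z [ 17.2 131.6]
yel px [253. 232.] n 66 X [182.  183.4 185.8] Y [487.5 490.4 495.9] z [21.  34.1]
yel px [283. 251.] n 115 X [182.9 183.7 184.6] Y [500.  519.3 539. ] z [63.9 65.7]
blue px [325. 228.] n 4531 X [126.3 178.2 187.8] Y [503.2 548.5 593.9] z [38.2 68.6]
[0.5707, -0.0775, 0.0436] 0.74 0.15907233256410053 0.5535347622440855
```

View pics/w2.png

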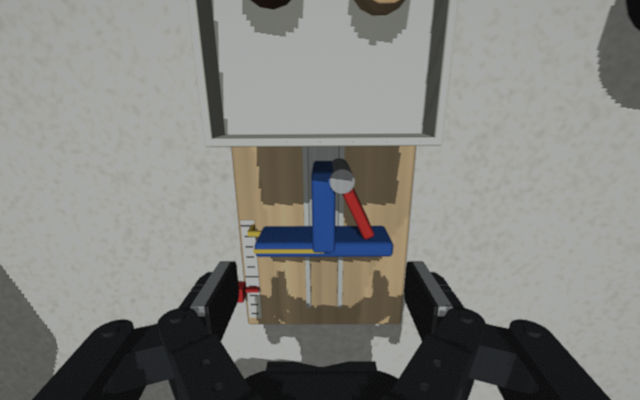

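The close view shows the blue post (323,205), the crossbar (255-390, 242) and the open lever (358,214), between the open fingers. The pointer is at (253,232) and the red clip at (247,291). I'll shift 6 mm in y and lower the fingers.

Request:
{"method": "carry_out", "body": {"motion": [[2, 6, 0, 0, 0.95], [0, 0, 28, 0, 0.95], [0, 0, 28, 0, 0.95], [0, 0, 28, 0, 0.95], [0, 0, 0, 0, 0.95]]}}

```text
clock: 5.03
ee_pos: [0.5707, -0.0801, 0.0364]
tool_rot: [-2.056, -2.372, 0.002]
ft_force: [-0.3, 0.7, -0.7]
grip_width: 0.0808
```

Run:
```python
from h import *
np.set_printoptions(precision=4,suppress=True)
p,M,s=pose();print(p,np.degrees(np.arctan2(M[1,1],M[0,1])),s["ft_force"],s["grip_width"],"tool X,Y",p[:2]@ex*1000,p[:2]@ey*1000)
im,d,P=blobs();cv2.imwrite("pics/w3.png",im)
```

```text
[ 0.5707 -0.0801  0.0364] 8.14327056973217 [-0.3287  0.7341 -0.6552] 0.08083359281285261 tool X,Y 161.62631122354074 553.1301264974053
red px [360. 281.] n 1590 X [140.9 155.8 171.7] Y [562.2 571.7 580.7] z [45.3 67. ]
yel px [254. 335.] n 252 X [182.5 183.9 185.5] Y [509.6 523.6 537.7] z [62.9 64.6]
blue px [313. 297.] n 11069 X [125.9 177.8 187.1] Y [513.  548.4 593.3] z [36.5 67.7]
```

View pics/w3.png

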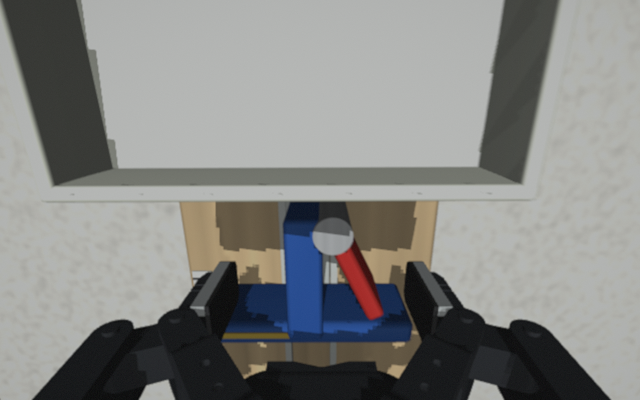

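The view shows the fingers either side of the post and open lever, just in from the crossbar (y about 310 px), and clear of the tray rim. I'll start the pull slowly.

Request:
{"method": "carry_out", "body": {"motion": [[-4, 0, 0, 0, 0.95], [-4, 0, 0, 0, 0.95], [-4, 0, 0, 0, 0.95], [0, 0, 0, 0, 0.95]]}}

```text
clock: 5.58
ee_pos: [0.5749, -0.0913, 0.0394]
tool_rot: [2.06, 2.371, 0.007]
ft_force: [0.4, 6.0, 2.2]
grip_width: 0.0812
```

Run:
```python
from h import *
np.set_printoptions(precision=4,suppress=True)
p,M,s=pose();print(p,s["ft_force"],s["wrist_torque"],s["grip_width"],"tool X,Y",p[:2]@ex*1000,p[:2]@ey*1000)
im,d,P=blobs()
m=(np.linalg.norm(im.astype(int)-[150,150,150],axis=2)<90)
q=P[60:150,200:420].reshape(-1,3);k=np.polyfit(q[:,:2]@ex,q[:,2],1);print("tray slope deg",np.degrees(np.arctan(k[0])))
print("min depth center",d[:200,100:540][d[:200,100:540]>0].min())
```

```text
[ 0.5749 -0.0913  0.0394] [0.4461 5.9589 2.2273] [ 0.8858 -0.0065 -0.2075] 0.0811653864494962 tool X,Y 173.31317383435697 555.7112526305499
red px [354. 267.] n 1587 X [146.7 161.5 177.5] Y [560.7 570.  579. ] z [45.3 65.4]
yel px [203. 273.] n 27 X [188.3 188.7 189.1] Y [484.  485.  486.5] z [16.1 24.3]
yel px [256. 322.] n 237 X [188.4 189.9 191.4] Y [512.9 525.9 536.8] z [61.5 63.3]
blue px [311. 283.] n 10659 X [132.3 184.1 193.4] Y [515.3 547.8 592. ] z [34.  66.2]
tray slope deg -69.98105182918218
min depth center 0.050000537
```

Run:
```python
from h import *
np.set_printoptions(precision=3,suppress=True)
p,M,s=pose();print(p,s["ft_force"])
im,d,P=blobs(box=(0,1,0,1))
for r in (5,40,80,120,150,180,200): print(r,d[r,[150,320,480]],P[r,320]*1000,P[r,320,:2]@ex*1000)
i=np.where((d>0)&(d<.06));print(len(i[0]),i[0].min() if len(i[0]) else 0,i[0].max() if len(i[0]) else 0,i[1].min(),i[1].max())
print(imaging.camera_params("wrist")["origin"])
im,d=imaging.snapshot("side");cv2.imwrite("pics/s4.png",cv2.resize(im[130:330,230:430],None,fx=3,fy=3))
```

```text
[ 0.575 -0.091  0.039] [0.497 6.167 1.741]
5 [0.067 0.067 0.067] [560.353   8.007 104.032] 72.96769119162269
40 [0.069 0.069 0.069] [561.328   1.019 105.076] 80.02251024217153
80 [0.071 0.069 0.071] [562.493  -7.329 107.084] 88.45150440337191
120 [0.051 0.051 0.051] [563.535 -14.952 128.988] 96.1447176717853
150 [0.181 0.159 0.182] [566.401 -34.641  21.594] 116.04203041900124
180 [0.185 0.157 0.186] [568.369 -48.78   28.401] 130.3163863004807
200 [0.19  0.125 0.192] [568.358 -48.956  62.497] 130.4896284081284
19755 0 141 0 611
[ 0.563 -0.013  0.182]
```

View pics/s4.png

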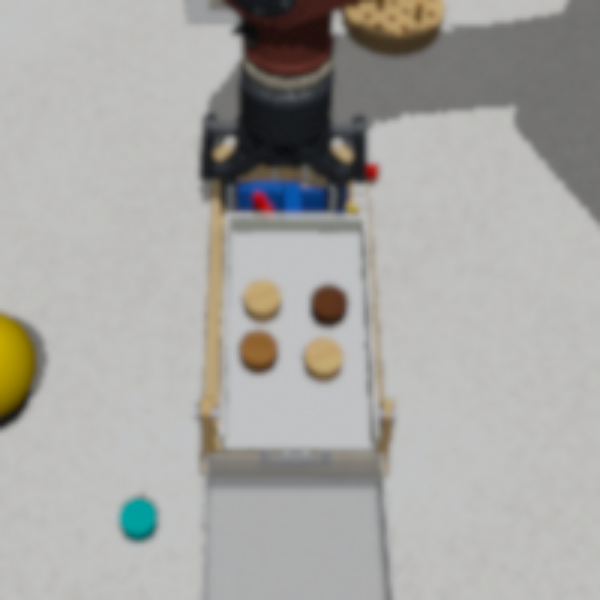

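The side view shows no camera housing. The fingers sit at the handle, the lever is still open, and the tray has begun to lift with its discs still on it. I'll carry on pulling.

Request:
{"method": "carry_out", "body": {"motion": [[-5, -0.5, 0.5, 0, 0.95], [-5, -0.5, 0.5, 0, 0.95], [-5, -0.5, 0.5, 0, 0.95], [-5, -0.5, 0.5, 0, 0.95], [-5, -0.5, 0.5, 0, 0.95]]}}

```text
clock: 6.35
ee_pos: [0.5781, -0.1167, 0.0387]
tool_rot: [2.058, 2.368, 0.01]
ft_force: [1.4, 6.9, 6.3]
grip_width: 0.0807
```

Request:
{"method": "carry_out", "body": {"motion": [[-5, -0.5, 0.5, 0, 0.95], [-5, -0.5, 0.5, 0, 0.95], [-5, -0.5, 0, 0, 0.95], [-3, 0, 0, 0, 0.95], [0, 0, 0, 0, 0.95]]}}

```text
clock: 6.98
ee_pos: [0.5808, -0.1358, 0.0385]
tool_rot: [2.055, 2.365, 0.011]
ft_force: [3.0, 4.4, 5.4]
grip_width: 0.081
```

Run:
```python
from h import *
np.set_printoptions(precision=4,suppress=True)
p,M,s=pose();print(p,np.degrees(np.arctan2(M[1,1],M[0,1])),s["ft_force"],s["grip_width"],"tool X,Y",p[:2]@ex*1000,p[:2]@ey*1000,s["clock"])
im,d,P=blobs();cv2.imwrite("pics/w5.png",im)
blobs("side",(280,420,130,260));blobs("top",(290,400,180,260))
for cam in ["side","top"]:
  for q in ["pointer","mark","piece0_center","piece3_center"]:
    print(cam,q,[(np.round(r["xyz"],4).tolist(),round(r["conf"],2),(np.array(r["xyz"][:2])@ex*1000).round(1)) for r in imaging.spot_point(cam,q)])
im,d=imaging.snapshot("side");cv2.imwrite("pics/s5.png",cv2.resize(im[130:350,230:430],None,fx=2.7,fy=2.7,interpolation=cv2.INTER_CUBIC))
```

```text
[ 0.5808 -0.1358  0.0385] 8.028634178417844 [2.9687 4.4408 5.4333] 0.08099704923177203 tool X,Y 218.19235524007019 555.1118839887123 6.975
red px [356. 269.] n 1560 X [191.9 206.6 222.4] Y [560.7 570.1 578.9] z [46.  65.4]
red px [176. 291.] n 693 X [237.8 241.7 250.6] Y [463.  469.7 475.5] z [15.2 27.1]
yel px [204. 272.] n 20 X [232.9 233.2 233.8] Y [484.7 485.4 486.6] z [14.3 21.7]
yel px [255. 324.] n 263 X [233.1 234.7 236.6] Y [512.  523.6 536.7] z [61.4 63.3]
blue px [311. 283.] n 10872 X [177.1 229.  238.2] Y [514.8 547.6 592.1] z [33.7 66.2]
red px [327. 134.] n 179 X [181.9 186.3 196.4] Y [527.4 551.9 576.9] z [246.2 271.6]
red px [317. 187.] n 38 X [192.8 205.2 215.8] Y [564.7 572.7 578.2] z [40.9 65.3]
blue px [325. 184.] n 232 X [184.1 227.9 233.7] Y [515.1 548.3 592.1] z [34.5 65.9]
blue px [331. 207.] n 21 X [178.1 185.4 194.1] Y [540.  544.8 548.8] z [62.5 67.2]
side pointer [([0.513, -0.1639, 0.0127], 0.55, np.float64(236.2)), ([0.5179, 0.2295, 0.003], 0.32, np.float64(-152.3))]
side mark [([0.5114, -0.1739, 0.0143], 0.55, np.float64(245.9)), ([0.5186, 0.2286, 0.0023], 0.24, np.float64(-151.3))]
side piece0_center [([0.5196, 0.2733, 0.0098], 0.59, np.float64(-195.4))]
side piece3_center [([0.5425, 0.2278, 0.0153], 0.58, np.float64(-147.1)), ([0.6448, 0.2015, 0.0094], 0.51, np.float64(-106.3))]
top pointer []
top mark []
top piece0_center [([0.5212, 0.2757, 0.012], 0.41, np.float64(-197.6))]
top piece3_center [([0.5427, 0.2267, 0.0127], 0.62, np.float64(-146.0)), ([0.6399, 0.2049, 0.0062], 0.53, np.float64(-110.4))]
```

View pics/s5.png

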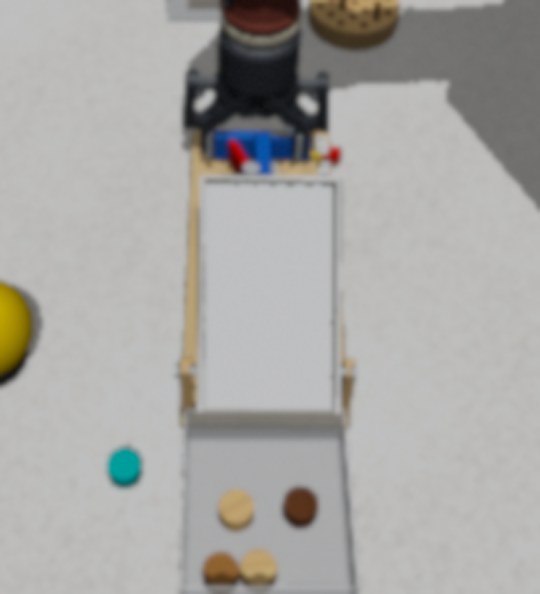

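All four discs are in the tub (crop 237,508; 300,506; 222,570; 259,567) and the lever is still open. Now the remaining gap to the mark.

Run:
```python
import cv2
im=cv2.imread("pics/w5.png")[230:340,130:400]
cv2.imwrite("pics/w5c.png",cv2.resize(im,None,fx=2.9,fy=2.9,interpolation=cv2.INTER_CUBIC))
```

```text
(no output)
```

View pics/w5c.png

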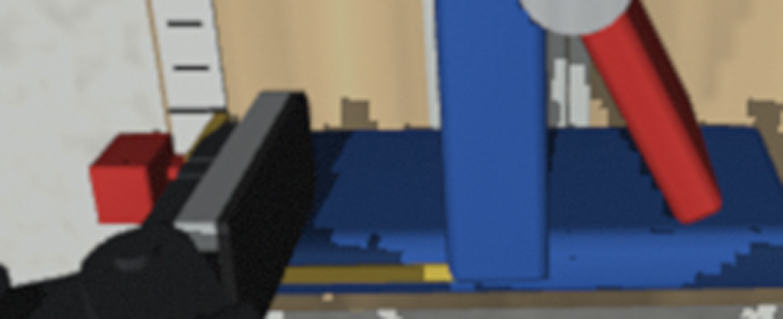

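Run:
```python
from h import *
np.set_printoptions(precision=1,suppress=True)
for cam,box in (("wrist",(130,230,230,340)),("top",(340,380,215,245)),("side",(330,380,170,205))):
    im,d=imaging.snapshot(cam);hsv=cv2.cvtColor(im,cv2.COLOR_BGR2HSV).astype(int)
    ys,xs=np.mgrid[0:400,0:640];c=imaging.camera_params(cam);K=c["camera_matrix"];A=R.from_rotvec(c["attitude"]).as_matrix()
    P=(np.stack([(xs-K[0,2])/K[0,0]*d,(ys-K[1,2])/K[1,1]*d,d],-1)@A.T+c["origin"])*1000
    b=(d>0)&(xs>=box[0])&(xs<box[1])&(ys>=box[2])&(ys<box[3])
    h,s=hsv[...,0],hsv[...,1]
    for n,k in (("red",((h<8)|(h>172))&(s>120)),("yel",(abs(h-27)<6)&(s>120))):
        q=P[k&b]
        if len(q)<3: print(cam,n,len(q));continue
        X=q[:,:2]@ex;Y=q[:,:2]@ey;z=q[:,2]
        print(cam,n,len(q),"X",np.percentile(X,[3,50,97]),"Y",np.percentile(Y,[3,50,97]),"z",np.percentile(z,[3,50,97]))
        t=z>np.percentile(z,97)-2.0
        print("   top X",np.percentile(X[t],[3,50,97]),"Y",np.percentile(Y[t],[3,97]),"  Y>474:",X[Y>474].round(1)[:12],z[Y>474].round(1)[:12])
```

```text
wrist red 708 X [238.  241.8 250.3] Y [463.  469.7 475. ] z [14.3 25.3 27.1]
   top X [211.8 243.9 250.7] Y [462.9 500. ]   Y>474: [241.7 243.7 244.  243.7 243.7 243.7 244.1 244.  244.5 243.7 243.6 210.6] [16.3 14.2 13.7 14.3 15.4 15.5 14.8 14.9 15.2 16.4 16.7 67.8]
wrist yel 47 X [211.3 233.4 235.8] Y [484.3 486.  513.2] z [13.9 20.3 67.2]
   top X [228.5 228.8 229.2] Y [513.8 514. ]   Y>474: [233.8 233.6 233.3 232.9 233.7 233.5 233.4 233.5 234.1 232.8 233.3 232.8] [13.5 13.8 14.4 15.1 14.8 15.2 15.4 15.1 14.1 17.6 16.7 17.5]
top red 0
top yel 0
side red 16 X [235.1 238.8 245.4] Y [465.2 469.8 474.5] z [14.4 23.8 28.3]
   top X [238.  239.2 243.2] Y [465.5 473.3]   Y>474: [243.2] [14.6]
side yel 9 X [232.8 235.8 247. ] Y [486.5 490.7 493.8] z [10.1 27.5 30.7]
   top X [232.6 234.6 237.5] Y [488.4 493.8]   Y>474: [235.8 237.6 233.3 235.1 232.6 245.7 247.1 246.5 234.7] [30.8 28.9 29.3 27.5 30.3 11.6 10.  10.7 19.5]
```

The clip's centre is at X about 244 and the pointer at about 234. That leaves roughly 10 mm, which agrees with the 61 mm measured at the start. I'll pull that distance, centre on the pinch and lower.

Request:
{"method": "carry_out", "body": {"motion": [[-3, -1, 0, 0, 0.95], [-3, -1, 0, 0, 0.95], [-4, -1, 2, 0, 0.95], [0, -0.5, 4, 0, 0.95], [0, 0, 4, 0, 0.95]]}}

```text
clock: 8.35
ee_pos: [0.5747, -0.1458, 0.0253]
tool_rot: [2.056, 2.372, 0.003]
ft_force: [0.7, 4.7, 3.1]
grip_width: 0.0811
```

```bash
cat >> h.py <<'E'
def chk(name):
    p,M,s=pose();print(p,np.degrees(np.arctan2(M[1,1],M[0,1])),s["ft_force"],s["grip_width"],"tool X,Y",p[:2]@ex*1000,p[:2]@ey*1000,s["clock"])
    im,d,P=blobs();cv2.imwrite(f"pics/{name}.png",im)
    blobs("side",(280,420,150,260))
    for q in ["pointer","mark"]:
        for cam in ["side","wrist"]:
            print(cam,q,[(np.round(r["xyz"],4).tolist(),round(r["conf"],2),(np.array(r["xyz"][:2])@ex*1000).round(1)) for r in imaging.spot_point(cam,q)])
E
python3 -c "
from h import *
np.set_printoptions(precision=4,suppress=True)
chk('w6')"
```

```text
[ 0.5747 -0.1458  0.0253] 8.158079965519029 [0.6898 4.6541 3.1479] 0.08113526018620379 tool X,Y 227.19140188991938 547.6032744930174 8.35
red px [378. 289.] n 1676 X [201.1 215.8 231.8] Y [559.8 568.9 577.9] z [53.4 64.2]
red px [176. 289.] n 771 X [237.5 240.9 249.8] Y [462.4 468.5 474. ] z [13.8 25.9]
yel px [258. 345.] n 326 X [242.4 243.7 245.1] Y [506.1 519.7 536. ] z [60.3 62. ]
blue px [318. 300.] n 13195 X [186.4 238.2 246.6] Y [507.7 544.8 585.9] z [31.9 65.1]
red px [317. 185.] n 44 X [203.3 214.9 228.8] Y [564.3 572.7 578.3] z [40.1 65.1]
blue px [329. 182.] n 217 X [185.8 236.6 241.3] Y [508.7 542.8 570.1] z [34.4 66.8]
side pointer [([0.5118, -0.1732, 0.0169], 0.77, np.float64(245.3))]
wrist pointer []
side mark [([0.5128, -0.172, 0.0167], 0.56, np.float64(244.2))]
wrist mark [([0.5062, -0.1739, 0.0166], 0.89, np.float64(245.2))]
```

Run:
```python
from h import *
im,d,P=blobs(box=(0,1,0,1));P=P*1000
h=cv2.cvtColor(im,cv2.COLOR_BGR2HSV).astype(int)
X=P[...,:2]@ex;Y=P[...,:2]@ey
k=(h[...,0]>105)&(h[...,0]<130)&(h[...,1]>130)&(d>0)&(X>190)&(X<225)&(P[...,2]>62)
print(k.sum(),np.percentile(Y[k],[1,50,99]),np.percentile(P[...,2][k],[5,95]))
cv2.imwrite("pics/w6c.png",im[200:,100:540])
```

```text
3192 [538.05090328 545.1537859  553.13683906] [64.56626285 66.57287786]
```

View pics/w6c.png

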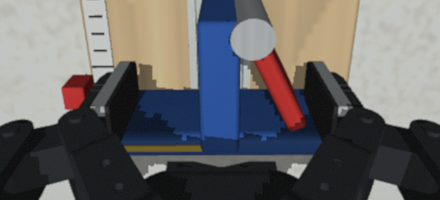

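The crop shows the leg at the mark (clip 77,95), with the post and open lever between the pads. The post is centred at Y 545.5, so the pinch centre is about 549.5. I'll shift 2 mm and close.

Request:
{"method": "carry_out", "body": {"motion": [[0, 2, -1, 0, 0.8], [0, 0, 0, 0, 0.6], [0, 0, 0, 0, 0.4], [0, 0, 0, 0, 0.2], [0, 0, 0, 0, 0]], "force": 40}}

```text
clock: 9.32
ee_pos: [0.5762, -0.1457, 0.0263]
tool_rot: [2.059, 2.371, 0.002]
ft_force: [-0.7, 5.0, 7.9]
grip_width: 0.0221
```

Request:
{"method": "carry_out", "body": {"motion": [[0, 0, 0, 0, 0], [0, 0, 0, 0, 0], [0, 0, 0, 0, 0]]}}

```text
clock: 9.7
ee_pos: [0.5762, -0.1457, 0.0263]
tool_rot: [2.059, 2.371, 0.002]
ft_force: [-1.4, 5.0, 8.2]
grip_width: 0.0222
```

```bash
python3 -c "
from h import *
np.set_printoptions(precision=4,suppress=True)
chk('w7')
im=cv2.imread('pics/w7.png');cv2.imwrite('pics/w7c.png',im[180:,100:540])"
```

```text
[ 0.5762 -0.1457  0.0263] 8.062628569924774 [-1.3568  4.9699  8.1826] 0.0221663678120863 tool X,Y 227.31773864146228 549.1587725958823 9.7
red px [341. 293.] n 1310 X [202.8 217.5 236.3] Y [553.7 556.9 560.5] z [63.5 65.5]
red px [178. 288.] n 958 X [238.  243.4 250.6] Y [463.  471.  480.9] z [14.4 26.8]
yel px [206. 294.] n 201 X [242.2 243.3 245.7] Y [484.4 486.5 494.1] z [16.7 31.8]
yel px [291. 343.] n 29 X [243.2 244.3 245.5] Y [534.9 536.1 537.4] z [61.5 63. ]
blue px [313. 277.] n 6172 X [186.6 210.9 247.2] Y [538.2 545.6 559.6] z [42.6 66.4]
blue px [398. 295.] n 398 X [238.  238.8 239.6] Y [580.7 587.6 593.6] z [29.2 42.7]
blue px [240. 295.] n 503 X [238.1 238.9 239.7] Y [498.2 508.2 517.2] z [29.1 41.9]
red px [322. 181.] n 19 X [206.4 220.3 233.4] Y [556.4 559.2 562.3] z [62.2 81.3]
blue px [328. 184.] n 87 X [186.2 214.4 238. ] Y [535.6 543.2 551.1] z [55.  68.4]
blue px [314. 183.] n 27 X [226.6 238.3 240.4] Y [575.4 581.1 589.5] z [29.4 47.4]
blue px [339. 183.] n 37 X [215.3 238.2 242. ] Y [500.5 510.7 522.6] z [30.6 64.6]
side pointer [([0.5128, -0.1757, 0.0145], 0.78, np.float64(247.9))]
wrist pointer [([0.5138, -0.1759, 0.0168], 0.88, np.float64(248.2))]
side mark [([0.5101, -0.1728, 0.0155], 0.55, np.float64(244.6)), ([0.5311, 0.1626, 0.0654], 0.16, np.float64(-84.2))]
wrist mark [([0.5056, -0.1723, 0.016], 0.91, np.float64(243.5))]
```

View pics/w7c.png

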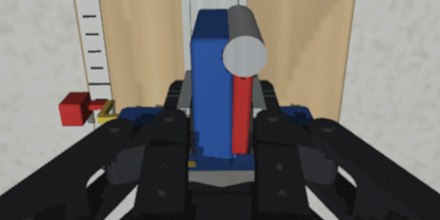

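Run:
```python
from h import *
im,d,P=blobs(box=(0,1,0,1));P=P*1000
hs=cv2.cvtColor(im,cv2.COLOR_BGR2HSV).astype(int);h,s=hs[...,0],hs[...,1]
X=P[...,:2]@ex;Y=P[...,:2]@ey;Z=P[...,2]
ys,xs=np.mgrid[0:400,0:640];b=(d>0)&(xs>150)&(xs<235)&(ys>260)&(ys<320)
r=((h<8)|(h>172))&(s>120)&b; y=(abs(h-27)<6)&(s>120)&b
for n,k in (("red",r),("yel",y)):
    for lo in range(460,500,4):
        m=k&(Y>=lo)&(Y<lo+4)
        if m.sum()>3: print(n,lo,m.sum(),"X",np.percentile(X[m],[3,50,97]).round(1),"z",np.percentile(Z[m],[3,97]).round(1),"row",ys[m].min(),ys[m].max())
cv2.imwrite("pics/w8c.png",cv2.resize(im[255:325,150:240],None,fx=6,fy=6,interpolation=cv2.INTER_NEAREST))
```

```text
red 460 79 X [238.1 242.1 250.4] z [14.6 27.1] row 273 305
red 464 247 X [238.1 241.5 250.8] z [14.3 27.1] row 273 305
red 468 245 X [238.1 240.8 250.6] z [15. 27.] row 273 305
red 472 318 X [238.4 243.9 250.8] z [13.6 26.7] row 273 305
red 476 69 X [243.6 244.3 246.5] z [13.  18.9] row 280 289
red 480 36 X [243.5 244.1 245.5] z [12.7 19.4] row 280 288
yel 484 160 X [242.5 243.4 246. ] z [14.8 31.6] row 281 303
yel 488 46 X [242.4 243.2 244.9] z [28.3 32.1] row 294 302
yel 492 23 X [242.2 243.1 243.8] z [27.9 31.7] row 294 298
```

View pics/w8c.png

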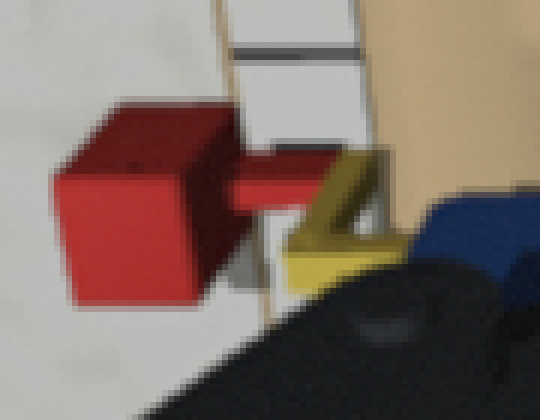

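In the last crop the yellow pointer's foot (350,155) lies on the red pin (290,170). Both faces are at X about 243.5 and the centres agree within 1 mm. The lever is flat and shut in the pinch. One last check of the discs and steadiness, then I'll hand in.

Run:
```python
from h import *
imaging.snapshot("top")
for i in range(4): print([(np.round(r["xyz"],3).tolist(),round(r["conf"],2)) for r in imaging.spot_point("top",f"piece{i}_center")])
print([np.round(r["xyz"],3).tolist() for r in imaging.spot_point("top","tub")])
p,M,s=pose();print(p,s["ft_force"],s["grip_width"],s["clock"])
print(ctrl.finish_job())
```

```text
[([0.518, 0.276, 0.011], 0.61)]
[([0.548, 0.278, 0.011], 0.56)]
[([0.492, 0.214, 0.014], 0.43)]
[([0.642, 0.202, 0.006], 0.62), ([0.54, 0.226, 0.009], 0.6)]
[[0.521, 0.227, 0.003], [0.535, 0.132, -0.002]]
[ 0.57624973 -0.14565988  0.02634905] [-0.64797066  4.63418983  8.79656836] 0.022133878253856668 10.35
the job is handed in; nothing more can be done
None
```

The job is handed in, with the leg held at the red mark and the cam lever pinched shut. I pulled the leg out by its crossbar with open fingers and the lever still open. The tray tipped and all four discs slid into the tub. I then closed the gripper on post and lever at 40 N without letting go.

**Last checks:**
- **Pointer and mark:** their centres agree within about 1 mm in the wrist camera's picture and depth. The networks put the pointer 3–5 mm past the mark, but they are only good to about 4 mm and the close-up does not support that.
- **Lever:** it lies flat along the post. The gripper reads 22 mm open, against the 24 mm given for the shut pinch.
- **Discs:** all four were found inside the tub, about 10 mm above the table.
- **Bystanders:** the turquoise look-alike disc was found where it started. The pegboard, peg box and ball were not approached, and I did not measure them again at the end.
- **Force and time:** the wrist force was about 10 N at hand-in and stayed near that in every reading I took. The clock stood at 10.4 s of the 35 s allowed.

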